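Fit a charged battery pack to the packing bench's label printer

TASK

The label printer on the packing bench needs a charged battery. First lift the white dust cover off the printer's battery bay and set it down flat, grip upwards, anywhere on the green cutting mat; then pull the battery pack with the green head out of the sloping charging dock, straight against its spring catch, and press it into the printer's bay until it clicks fully home with its head flat against the printer's top. Leave the orange pack seated in the dock, and do not shift or tip the bottle, the mug or the roll of tape.

Things in the scene. Friction and masses are not known exactly. Their poses are not given: they have to be found in the camera images.
- pack_green: Charged battery pack, 160 g: green head on a black shank. Origin: centre of the shank's underside, +z to the head. Shank 50 (x) by 30 (y) by 30 mm tall, lowest 4 mm 46 by 26; 2.5 mm grooves in its x faces at z 10 to 20. Head 58 (x) by 36 (y) by 34 mm tall: grip its 36 mm. Same after a half turn. Starts home in a dock bay, z leaning 32 degrees; pulls out along z with 10 to 15 N, clear after 32 mm.
- pack_green_shoulder (a point): Point on the green pack's axis in the plane of the underside of its head, 30 mm above the pack's origin along its z.
- pack_orange: Pack of the same shape with an orange head, still charging in the other bay of the dock (bays 70 mm apart, so 34 mm free between the two heads). Must stay there. Origin and axes as for the green pack.
- dock: Charging dock, fixed: grey sloping deck 100 by 180 mm on a black base 130 (x) by 180 mm (y), highest point about 95 mm. Origin: centre of its underside, z up; -x is the low front edge. The two bays lie side by side along y; their axes lean 32 degrees from vertical, out of the deck towards -x.
- dock_bay0 (a point): Centre of the mouth of the dock's bay at its +y side, on the deck's top surface (66 mm above the dock's origin). Bays are 52 by 32 mm and 33 mm deep, the long side along the slope, with a sprung round catch in each short wall 15 mm down.
- dock_bay1 (a point): The same for the bay at the dock's -y side.
- printer: Label printer, fixed: black and blue box 150 mm (x) by 115 mm (y) by 70 mm tall, level. Origin: centre of its underside; label slot and display on its -x end, the battery bay opens in its blue top.
- printer_bay (a point): Centre of the mouth of the printer's battery bay, in its top, 20 mm from the printer's centre towards +x. Axes as the printer's. Bay 52 (x) by 32 (y) by 33 mm deep, mouth chamfered 1.5 mm, a sprung catch in each x wall 15 mm down. The pack fits either way round, clicks at 10 to 15 N about 14 mm before home; home, the underside of its head lies on the printer's top.
- cover: White dust cover, 60 g, that lies over the printer's bay. Origin: centre of the underside of its lip; z up. Lip 46 by 26 mm, 4 mm deep (it dips into the bay); plate 64 mm (x) by 44 mm (y), z 4 to 8; upright grip fin on top 36 mm (x) by 14 mm (y), z 8 to 40: grip it across its 14 mm.
- mat: Green cutting mat, fixed, 580 mm (x) by 960 mm (y), 3 mm thick, under the whole work area. Origin: centre of its underside.
- bottle: Green bottle with a white cap standing on the mat, 60 mm in diameter, 170 mm tall. Origin: centre of its underside. Leave alone.
- mug: Blue mug on the mat, 76 mm in diameter, 90 mm tall, handle about 30 mm out at its +y. Origin: centre of its underside. Leave alone.
- tape: Brown roll of tape lying flat on the mat, 96 mm outside and 76 mm inside diameter, 48 mm tall. Origin: centre of its underside. Leave alone.
Not all that is in view belongs to the job. Leave any purple look-alike of the printer alone.

How it is judged:
By the outcome, as a careful person would: the job done as asked, in the order asked, and still so for the second after the job is handed in, with the robot touching nothing.
It also fails if it takes over 64 s, if anything falls off the work surface, if the arm or the gripper's body presses on something with over 40 N, if the wrist force passes 120 N, or if a joint passes its speed limit or range.

ROBOT

A 6-joint arm with a two-finger parallel gripper is mounted at the origin on the work surface. World frame = base frame: x ahead of the robot, y to its left, z up, the work surface at z = 0. Lengths are in m, angles in rad, forces in N, time in s.
With the tool pointing down it reaches from about 0.25 to 0.775 m from the base axis. Payload 4 kg.
Tool frame: the origin (TCP) lies at the very end of the fingers, on their centre line; the grasp point (between the pads) lies 19 mm behind it (robot.hold_point_z is the distance from the TCP to the grasp point, in m); z points along the fingers, y is the line along which they close (so a half turn about z gives the same grasp; the last joint's range is limited). The gripper opens to 94 mm and grips with 3 to 60 N. Pads are 16 mm wide; open, the fingers measure 119 mm over their backs; the gripper's body (75 mm by 177 mm) begins 78 mm behind the grasp point.
Start: joints at [1.22, 0.087, 1.371, -0, 1.684, -0.103], TCP at [0.135, 0.533, 0.169] pointing down, gripper open.
Joint ranges: [-3.1, 3.1], [-0.76, 2.03], [0.27, 2.55], [-1.08, 4.22], [0.17, 2.65], [-2.57, 2.57]. Speed limits (rad/s): [2.79, 2.79, 3.14, 3.14, 3.14, 3.14].

INTERFACE

Orientations are given as [roll, pitch, yaw] about the fixed x, y, z axes, in that order (R = Rz(yaw) Ry(pitch) Rx(roll)).
In Python, from bench import robot gives the robot as it stands.
- The arm moves only by the tool carry_out, never from a script. Its argument "steps" is a list of rows, each a list of 3 entries, a list of its own where there are three numbers: the shift along the tool's x, y, z in m, then the turn about the tool's z in units of 10 degrees (1.0 is 10 degrees), then the closure, from -1 (fully open) to 1 (shut). In form: [[[tx, ty, tz], roll, jaw], ...]. A call has 1 to 10 rows; each row is the pose to reach, as a shift and turn from the pose commanded when the call began, along the tool's axes at that moment; what a row does not reach only later rows make up. A row lasts 1/8 s, in which the tool goes at most 62.5 mm and 10.7 degrees, less where a joint would pass 70% of its speed; a pose out of reach is approached as far as the arm can. A call with a gripper value outside its range is refused whole. The fingers move at their own pace and stop on an object; the grip force is fixed at half the most. Time passes only in rows, so rows that repeat a pose let the fingers close. It gives the time, the measured TCP pose, the force, the opening and the grip force at its end, in the units of the state.
- robot.get_obs(): the state, without advancing time (a new reading comes with each control period).
- robot.snapshot(name): name is "scene" or "top" or "wrist"; returns a dict with "image" (384x512x3 uint8, red, green, blue), "z_map" (384x512 float32, m along the optical axis (not along the pixel's ray), 0 where there is no reading), "mtx" (3x3 intrinsics, pixels), "D" ([k1, k2, p1, p2, k3] as OpenCV has them; the pictures are not rectified), "R" (3x3) and "t" (3): a world point X has camera coordinates R X + t. Camera axes: x right, y down, z forward; pixel columns grow to the right and rows downward; lengths in m; the calibration is good to about 2 mm. A picture is of the moment at which its call begins.
- robot.close_job(): hands the job in; it is judged then, once.
The state is a dict: "time": time; "joint_positions": joint angles; "qvel": joint speeds; "joint_torque": joint torques, N m; "tool_pos": TCP position; "ee_rot": TCP orientation; "wrist_force": force on the tool from outside, world axes, zero at the start; "wrist_torque": the same for the moment, N m; "width": finger opening in m; "finger_force": force on a finger pad.
Only numpy, scipy, OpenCV 4.12 (cv2) and the standard library are available. Lean on these libraries where they do the work, as an engineer would, in place of code of your own. Each camera call takes 0.05 s, during which the arm holds its last target. There are 200 camera calls.

## Working session

There is one attempt and no reset: what is moved stays moved. The work goes in short steps, Python scripts to look and compute and a tool call to move; the robot and the scene stay as the last step left them, time stands still between calls to the robot, and variables do not carry over. Pictures are saved under pics/ and viewed, at most 10 in all, crops included, and the job is handed in when it is done.

Besides the shell and the picture viewer there is one more tool, called after ">>>" as a command line: name --argument value ..., lists and objects as JSON in quotes. carry_out: Moves the arm, as the interface text tells. Its arguments: {"type":"object","properties":{"steps":{"type":"array","items":{"type":"array"}}},"required":["steps"]}

```bash
mkdir -p pics; ls
cat > h.py <<'E'
import numpy as np,cv2,pickle
from bench import robot
from scipy.spatial.transform import Rotation as Ro
def snap(n,f):
    s=robot.snapshot(n); pickle.dump(s,open(f'pics/{f}.pkl','wb')); cv2.imwrite(f'pics/{f}.png',s['image'][:,:,::-1]); return s
def load(f): return pickle.load(open(f'pics/{f}.pkl','rb'))
def cloud(s):
    h,w=s['z_map'].shape
    u,v=np.meshgrid(np.arange(w),np.arange(h))
    p=cv2.undistortPoints(np.stack([u,v],-1).reshape(-1,1,2).astype(float),s['mtx'],s['D']).reshape(h,w,2)
    z=s['z_map'][...,None]
    c=np.concatenate([p*z,z],-1)
    W=(c-s['t'])@s['R']; W[s['z_map']==0]=np.nan
    return W
E
python3 - <<'E'
from h import *
a=snap('top','t0');b=snap('scene','s0')
cv2.imwrite('pics/both.png',cv2.resize(np.hstack([a['image'],b['image']])[:,:,::-1],(800,300)))
o=robot.get_obs();print(o)
E
```

```text
pics
{'time': 0.1, 'joint_positions': array([ 1.21992858e+00,  8.79068501e-02,  1.37206125e+00, -4.67811802e-06,
        1.68361327e+00, -1.03135364e-01]), 'qvel': array([ 0.00152281,  0.00160594, -0.00489243, -0.00133979,  0.00036268,
        0.00016878]), 'joint_torque': array([ 2.87215342e-03, -3.41256666e+01, -3.03300226e+01,  7.19957566e-02,
        3.04265111e-02, -8.12862140e-05]), 'tool_pos': array([0.13469594, 0.53267658, 0.16752847]), 'ee_rot': array([-3.13961403e+00, -2.00118262e-04,  2.89385955e+00]), 'wrist_force': array([-0.20800208,  0.14451559, -0.22949559]), 'wrist_torque': array([-0.02447347, -0.01973246, -0.03039664]), 'finger_force': 0.0, 'width': 0.09413707323742976}
```

View pics/t0.png

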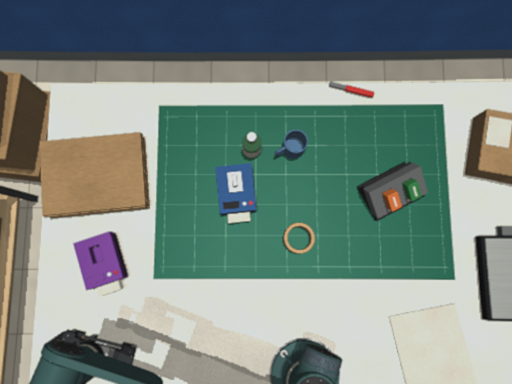

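View pics/s0.png

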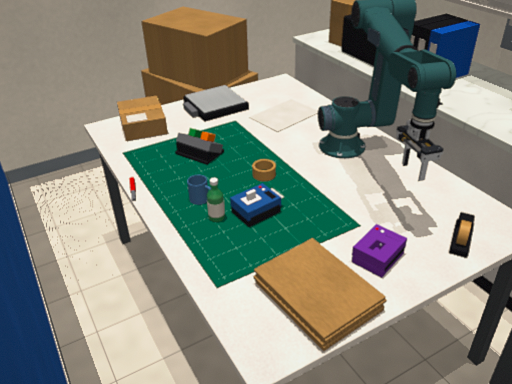

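The top view shows the printer at (236,190) with the cover at (235,181), the green pack at (413,190), the orange pack at (393,201), and the mug and bottle just beyond the printer. Next step is measuring poses from the depth.

Run:
```python
from h import *
s=load('t0');W=cloud(s);im=s['image'].astype(int)
hsv=cv2.cvtColor(s['image'],cv2.COLOR_RGB2HSV)
def reg(n,x0,x1,y0,y1,zl,zh,extra=None):
    m=np.zeros(W.shape[:2],bool);m[y0:y1,x0:x1]=1
    m&=(W[...,2]>zl)&(W[...,2]<zh)
    if extra is not None:m&=extra
    P=W[m]; 
    r=cv2.minAreaRect(P[:,:2].astype(np.float32)*1000)
    print(n,len(P),'med',np.median(P,0).round(4),'zmax',P[:,2].max().round(3),'rect',np.round(r[0],1),np.round(r[1],1),round(r[2],1)); return P
reg('mat',170,210,230,270,-.1,.1)
reg('printer',205,265,160,215,.05,.085)
reg('cover fin',205,265,160,215,.09,.2)
reg('dock',350,435,155,225,.015,.2)
H=hsv[...,0];S=hsv[...,1]
for n,c in(('green',(H>45)&(H<75)),('orange',(H>5)&(H<18))):
    P=reg(n,380,425,175,215,.08,.2,c&(S>110))
    c0=P.mean(0);u,sv,vt=np.linalg.svd(P-c0);print(vt[2],sv)
# deck plane
P=reg('deckhigh',350,435,155,225,.085,.1)
reg('bottle',238,265,125,165,.1,.2);reg('mug',270,312,125,165,.07,.1);reg('tape',275,325,215,260,.03,.07)
```

```text
mat 1593 med [0.3804 0.3651 0.0032] zmax 0.013 rect [382.3 365.7] [125.8 129.3] 0.2
printer 1704 med [0.5688 0.2135 0.0736] zmax 0.084 rect [569.4 215.8] [160.  114.7] 6.2
cover fin 58 med [0.5918 0.2181 0.1081] zmax 0.116 rect [594.2 218.2] [12.8 36.9] 89.5
dock 2365 med [ 0.5688 -0.2764  0.08  ] zmax 0.118 rect [ 573.7 -289.1] [128.4 185.2] 27.1
green 214 med [ 0.5674 -0.3234  0.0977] zmax 0.117 rect [ 565.1 -328.4] [61.7 35.6] 27.4
[-0.38446328  0.02314426  0.92285011] [0.27614239 0.16853461 0.09874998]
orange 240 med [ 0.5366 -0.2631  0.0973] zmax 0.118 rect [ 535.2 -267.3] [64.2 36.7] 29.1
[-0.38088301  0.08013564  0.92114408] [0.29123975 0.17999229 0.11559058]
deckhigh 714 med [ 0.5728 -0.2859  0.0909] zmax 0.1 rect [ 564.4 -293.5] [ 93.1 180.5] 28.8
bottle 290 med [0.7042 0.1658 0.1247] zmax 0.18 rect [709.2 165.7] [52.2 57.2] 5.3
mug 196 med [0.7095 0.0344 0.0879] zmax 0.099 rect [711.2  32.1] [73.7 95.1] 59.5
tape 298 med [0.4202 0.0144 0.0505] zmax 0.059 rect [419.1  17.3] [91.1 93.2] 0.2
```

```bash
cat >> h.py <<'E'
def go(x,y,z,ang):
    """ang = desired world direction (deg) of tool y, mod 180"""
    o=robot.get_obs();R=Ro.from_euler('xyz',o['ee_rot']).as_matrix();p=o['tool_pos']
    d=R.T@(np.array([x,y,z])-p); cur=np.degrees(np.arctan2(R[1,1],R[0,1]))
    t=-((ang-cur+90)%180-90)/10
    print('t',o['time'],'shift',d.round(4),'turn',round(t,3),'j6',o['joint_positions'][5].round(2),'pos',p.round(4),'cur',round(cur,1),'F',o['wrist_force'].round(1),'w',round(o['width'],4))
E
python3 - <<'E'
from h import *
s=load('t0');W=cloud(s);hsv=cv2.cvtColor(s['image'],cv2.COLOR_RGB2HSV)
m=np.zeros(W.shape[:2],bool);m[155:220,205:265]=1
m&=(hsv[...,0]>100)&(hsv[...,0]<125)&(hsv[...,1]>120)&(W[...,2]>.06)&(W[...,2]<.08)
r=cv2.minAreaRect(W[m][:,:2].astype(np.float32)*1000);print(m.sum(),r)
go(.592,.217,.2,95)
E
```

```text
1165 ((573.64404296875, 215.5621337890625), (150.57015991210938, 113.28252410888672), 6.185147762298584)
t 0.1 shift [-0.5207 -0.194  -0.0322] turn -1.919 j6 -0.1 pos [0.1347 0.5327 0.1675] cur 75.8 F [-0.2  0.1 -0.2] w 0.0941
```

>>> carry_out --steps '[[[-0.05,-0.02,-0.03],-0.5,-1],[[-0.11,-0.04,-0.032],-1.0,-1],[[-0.165,-0.06,-0.032],-1.5,-1],[[-0.22,-0.08,-0.032],-2.04,-1],[[-0.275,-0.1,-0.032],-2.04,-1],[[-0.33,-0.125,-0.032],-2.04,-1],[[-0.39,-0.145,-0.032],-2.04,-1],[[-0.45,-0.165,-0.032],-2.04,-1],[[-0.505,-0.185,-0.032],-2.04,-1],[[-0.522,-0.194,-0.032],-2.04,-1]]'

```text
time: 1.35
tool_pos: [0.5952, 0.2144, 0.1985]
ee_rot: [-3.141, -0.003, -3.037]
wrist_force: [-0.1, -0.8, 0.4]
width: 0.0938
finger_force: 0.0
```

Run:
```python
from h import *
s=snap('wrist','w1')
W=cloud(s);cv2.imwrite('pics/w1.png',s['image'][:,:,::-1])
go(.5935,.2178,.15,96.2)
m=(W[...,2]>.1)&(W[...,2]<.118);P=W[m];print(len(P))
r=cv2.minAreaRect(P[:,:2].astype(np.float32)*1000);print(r,np.median(P,0))
for u,v in((256,192),(256,100),(256,300)):print(W[v,u])
```

```text
t 1.4 shift [0.0016 0.0044 0.0486] turn -0.025 j6 -1.42 pos [0.5957 0.2137 0.1986] cur 96.0 F [ 0.8 -1.1 -0.1] w 0.094
1057
((659.8106689453125, 196.28118896484375), (58.347503662109375, 170.80459594726562), 59.599430084228516) [0.68809925 0.18597436 0.10826505]
[0.60310611 0.21495861 0.10705236]
[0.50011214 0.20402939 0.07162441]
[0.56743106 0.21247441 0.34526138]
```

View pics/w1.png

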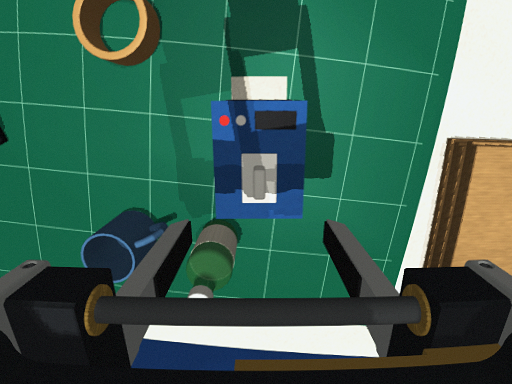

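The wrist view shows the cover's fin at (259,183) between the fingers and the printer edges at columns 213–307. I'll fit the fin and the plate from this view.

Run:
```python
from h import *
s=load('w1');W=cloud(s);hsv=cv2.cvtColor(s['image'],cv2.COLOR_RGB2HSV)
b=np.zeros(W.shape[:2],bool);b[148:206,236:284]=1
def f(m):
    P=W[m];r=cv2.minAreaRect(P[:,:2].astype(np.float32)*1000);print(m.sum(),np.round(r[0],1),np.round(r[1],1),round(r[2],1),'z',np.median(P[:,2]).round(4))
f(b&(W[...,2]>.1)&(W[...,2]<.12))
f(b&(hsv[...,1]<70)&(W[...,2]>.072)&(W[...,2]<.085))
b[:]=0;b[98:220,208:310]=1
f(b&(hsv[...,0]>100)&(hsv[...,0]<125)&(hsv[...,1]>120)&(W[...,2]>.06)&(W[...,2]<.08))
f(b&(W[...,2]>.06)&(W[...,2]<.085))
go(.5935,.2178,.085,96.2)
```

```text
362 [593.  217.9] [34.9 12.9] 6.3 z 0.1073
1340 [594. 217.] [64.7 44.5] 7.0 z 0.0756
7897 [573.8 215.5] [149.1 114.8] 6.2 z 0.0716
10320 [573.9 216. ] [149.3 115.3] 6.4 z 0.0718
t 1.4 shift [0.0015 0.0045 0.1136] turn -0.025 j6 -1.42 pos [0.5957 0.2137 0.1986] cur 96.0 F [ 0.8 -1.1 -0.1] w 0.094
```

>>> carry_out --steps '[[[0.0015,0.004,0.05],-0.03,-1],[[0.0015,0.004,0.1],-0.03,-1],[[0.0015,0.004,0.1165],-0.03,-0.5],[[0.0015,0.004,0.1165],-0.03,1],[[0.0015,0.004,0.1165],-0.03,1],[[0.0015,0.004,0.1165],-0.03,1],[[0.0015,0.004,0.1165],-0.03,1],[[0.0015,0.004,0.1165],-0.03,1]]'

```text
time: 2.4
tool_pos: [0.5918, 0.221, 0.0847]
ee_rot: [3.141, 0.001, -3.028]
wrist_force: [-0.1, 0.4, 0.2]
width: 0.0373
finger_force: 0.0
```

Run:
```python
from h import *
go(.57,-.06,.2,96.2)
```

```text
t 2.4 shift [ 0.0533 -0.2767 -0.1154] turn 0.03 j6 -1.42 pos [0.5918 0.221  0.0847] cur 96.5 F [-0.1  0.4  0.2] w 0.0373
```

>>> carry_out --steps '[[[-0.001,-0.003,0.001],0,0],[[-0.001,-0.003,0.002],0,1],[[-0.001,-0.003,0.002],0,1],[[-0.001,-0.003,0.002],0,1],[[-0.001,-0.003,0.002],0,1],[[-0.001,-0.003,0.002],0,1]]'

```text
time: 3.15
tool_pos: [0.5928, 0.2181, 0.0821]
ee_rot: [3.141, 0.0, -3.028]
wrist_force: [0.3, -0.9, -0.0]
width: 0.0014
finger_force: 0.0
```

Run:
```python
from h import *
go(.57,-.06,.2,96.2);print(robot.get_obs()['finger_force'])
```

```text
t 3.15 shift [ 0.0541 -0.2737 -0.1179] turn 0.031 j6 -1.42 pos [0.5928 0.2181 0.0821] cur 96.5 F [ 0.3 -0.9 -0. ] w 0.0014
0.0
```

Run:
```python
from h import *
s=snap('wrist','w2');t=snap('scene','s2')
a=s['image'];b=cv2.resize(t['image'][160:260,190:330],(512,366));b=cv2.copyMakeBorder(b,0,18,0,0,0)
cv2.imwrite('pics/w2b.png',cv2.resize(np.hstack([a,b])[:,:,::-1],(800,300)))
```

```text
(no output)
```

View pics/w2b.png

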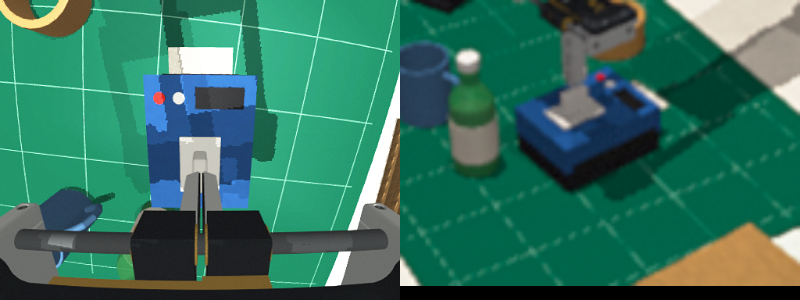

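The fingers look shut just behind the fin, on the +x side of it, so the grip missed. I'll measure where the fin and the fingertips are now.

Run:
```python
from h import *
s=load('w2');W=cloud(s);hsv=cv2.cvtColor(s['image'],cv2.COLOR_RGB2HSV)
for v in range(180,300,8):print(v,[W[v,u].round(3).tolist() for u in (244,256,266)])
b=np.zeros(W.shape[:2],bool);b[98:275,180:330]=1
def f(m):
    P=W[m];r=cv2.minAreaRect(P[:,:2].astype(np.float32)*1000);print(m.sum(),np.round(r[0],1),np.round(r[1],1),round(r[2],1),'z',np.median(P[:,2]).round(4))
f(b&(W[...,2]>.06)&(W[...,2]<.085))
f(b&(hsv[...,1]<70)&(W[...,2]>.072)&(W[...,2]<.085))
t=load('s2');X=cloud(t)
m=(X[...,2]>.1)&(X[...,2]<.115)&(abs(X[...,0]-.59)<.05)&(abs(X[...,1]-.217)<.03)
print(m.sum(),np.nanmin(X[m],0),np.nanmax(X[m],0))
print(Ro.from_euler('xyz',robot.get_obs()['ee_rot']).as_matrix().round(3))
```

```text
180 [[0.567, 0.205, 0.075], [0.566, 0.215, 0.076], [0.565, 0.223, 0.075]]
188 [[0.574, 0.206, 0.076], [0.573, 0.216, 0.076], [0.572, 0.224, 0.077]]
196 [[0.581, 0.207, 0.076], [0.576, 0.216, 0.089], [0.579, 0.225, 0.075]]
204 [[0.588, 0.207, 0.076], [0.577, 0.217, 0.106], [0.586, 0.226, 0.075]]
212 [[0.595, 0.208, 0.075], [0.583, 0.217, 0.106], [0.593, 0.227, 0.076]]
220 [[0.603, 0.209, 0.075], [0.588, 0.218, 0.108], [0.6, 0.228, 0.076]]
228 [[0.585, 0.21, 0.133], [0.585, 0.218, 0.131], [0.583, 0.224, 0.133]]
236 [[0.584, 0.21, 0.146], [0.585, 0.218, 0.142], [0.582, 0.223, 0.147]]
244 [[0.584, 0.211, 0.156], [0.585, 0.218, 0.152], [0.583, 0.223, 0.156]]
252 [[0.584, 0.211, 0.165], [0.585, 0.218, 0.162], [0.583, 0.223, 0.165]]
260 [[0.584, 0.212, 0.173], [0.586, 0.218, 0.17], [0.583, 0.223, 0.174]]
268 [[0.584, 0.212, 0.18], [0.589, 0.218, 0.171], [0.583, 0.222, 0.181]]
276 [[0.56, 0.212, 0.224], [0.593, 0.219, 0.173], [0.559, 0.218, 0.224]]
284 [[0.56, 0.212, 0.229], [0.597, 0.219, 0.174], [0.559, 0.218, 0.228]]
292 [[0.56, 0.212, 0.233], [0.728, 0.233, 0.003], [0.559, 0.218, 0.232]]
20242 [575.3 216. ] [150.1 115.7] 6.2 z 0.0718
3218 [565.9 225.8] [112.3  72.8] 9.3 z 0.0752
40 [0.58097161 0.20952881 0.10014031] [0.61577729 0.22686386 0.11298137]
[[-0.994 -0.113  0.   ]
 [-0.113  0.994  0.   ]
 [-0.     0.    -1.   ]]
```

Run:
```python
from h import *
s=load('w2');W=cloud(s);print('cam',-s['R'].T@s['t'])
for v in range(218,231):print(v,[W[v,u].round(3).tolist() for u in (238,244,256,266,272)])
s=load('w1');W=cloud(s);print('cam1',-s['R'].T@s['t'])
for v in (220,224,228,240):
  for u in range(165,190,4):print(v,u,W[v,u].round(3))
t=load('s2');X=cloud(t)
m=(X[...,2]>.1)&(X[...,2]<.2)&(abs(X[...,0]-.59)<.05)&(abs(X[...,1]-.217)<.03)
v,u=np.where(m)
for r in range(v.min(),v.max()+1):
  k=u[v==r]
  if len(k):print(r,k.min(),k.max(),X[r,k.min()].round(3),X[r,k[len(k)//2]].round(3),X[r,k.max()].round(3))
```

```text
cam [0.51192442 0.21005214 0.29690271]
218 [[0.602, 0.204, 0.075], [0.601, 0.209, 0.075], [0.587, 0.218, 0.108], [0.599, 0.228, 0.075], [0.598, 0.233, 0.075]]
219 [[0.602, 0.204, 0.075], [0.601, 0.209, 0.076], [0.588, 0.218, 0.107], [0.599, 0.228, 0.076], [0.599, 0.233, 0.076]]
220 [[0.603, 0.204, 0.075], [0.603, 0.209, 0.075], [0.588, 0.218, 0.108], [0.6, 0.228, 0.076], [0.6, 0.233, 0.076]]
221 [[0.604, 0.204, 0.076], [0.604, 0.209, 0.075], [0.585, 0.218, 0.119], [0.583, 0.224, 0.122], [0.601, 0.233, 0.075]]
222 [[0.605, 0.204, 0.074], [0.585, 0.209, 0.123], [0.585, 0.218, 0.121], [0.583, 0.224, 0.124], [0.602, 0.233, 0.074]]
223 [[0.606, 0.204, 0.076], [0.584, 0.209, 0.126], [0.585, 0.218, 0.122], [0.583, 0.224, 0.126], [0.582, 0.228, 0.125]]
224 [[0.607, 0.204, 0.076], [0.585, 0.209, 0.126], [0.585, 0.218, 0.123], [0.583, 0.224, 0.126], [0.582, 0.228, 0.127]]
225 [[0.608, 0.204, 0.075], [0.584, 0.21, 0.13], [0.585, 0.218, 0.125], [0.583, 0.224, 0.128], [0.582, 0.228, 0.128]]
226 [[0.609, 0.204, 0.074], [0.585, 0.21, 0.13], [0.585, 0.218, 0.126], [0.583, 0.224, 0.131], [0.582, 0.22
[... 2409 characters left out ...]
0.217 0.138] [0.6   0.231 0.143] [0.584 0.224 0.133]
187 247 254 [0.604 0.208 0.126] [0.597 0.226 0.135] [0.585 0.225 0.129]
188 248 252 [0.6   0.209 0.121] [0.6   0.224 0.13 ] [0.596 0.231 0.133]
189 248 253 [0.604 0.216 0.123] [0.599 0.222 0.124] [0.581 0.211 0.11 ]
190 250 254 [0.594 0.212 0.112] [0.588 0.216 0.112] [0.582 0.219 0.111]
191 247 254 [0.607 0.212 0.112] [0.593 0.218 0.11 ] [0.582 0.22  0.108]
192 246 253 [0.613 0.216 0.112] [0.601 0.224 0.113] [0.59  0.227 0.11 ]
193 246 253 [0.612 0.213 0.106] [0.6   0.222 0.106] [0.588 0.222 0.102]
194 246 250 [0.615 0.219 0.106] [0.607 0.22  0.104] [0.599 0.22  0.101]
195 246 250 [0.616 0.22  0.103] [0.611 0.226 0.104] [0.602 0.226 0.101]
```

Run:
```python
from h import *
print(robot.hold_point_z,[a for a in dir(robot) if not a.startswith('_')])
```

```text
0.0188 ['IKError', 'close_job', 'get_obs', 'hold_point_z', 'snapshot']
```

>>> carry_out --steps '[[[0,0,-0.004],0,0],[[0,0,-0.004],0,0],[[0,0,-0.004],0,0],[[0,0,-0.004],0,0]]'

```text
time: 3.75
tool_pos: [0.5927, 0.2181, 0.086]
ee_rot: [3.142, -0.0, -3.028]
wrist_force: [-0.7, 0.2, 0.2]
width: 0.0373
finger_force: 0.0
```

>>> carry_out --steps '[[[0,0,0.02],0,0],[[0,0,0.034],0,0],[[0,0,0.04],0,0],[[0,0,0.041],0,1],[[0,0,0.041],0,1],[[0,0,0.041],0,1],[[0,0,0.041],0,1]]'

```text
time: 4.62
tool_pos: [0.5932, 0.2181, 0.0458]
ee_rot: [3.141, 0.001, -3.028]
wrist_force: [-0.7, 0.3, 1.6]
width: 0.0136
finger_force: 30.0
```

Run:
```python
from h import *
go(.57,-.06,.13,96.2);print(robot.get_obs()['finger_force'])
```

```text
t 4.625 shift [ 0.0545 -0.2737 -0.0843] turn 0.03 j6 -1.42 pos [0.5932 0.2181 0.0458] cur 96.5 F [-0.7  0.3  1.6] w 0.0136
30.000227093696594
```

>>> carry_out --steps '[[[0,0,-0.035],0,1],[[0,0,-0.07],0,1],[[0.01,-0.06,-0.07],0,1],[[0.02,-0.12,-0.07],0,1],[[0.035,-0.18,-0.06],0,1],[[0.045,-0.23,-0.04],0,1],[[0.054,-0.274,-0.01],0,1],[[0.054,-0.274,0.03],0,1],[[0.054,-0.274,0.055],0,1],[[0.054,-0.274,0.06],0,1]]'

```text
time: 5.88
tool_pos: [0.5682, -0.0601, -0.0172]
ee_rot: [3.14, -0.004, -3.029]
wrist_force: [0.3, 0.9, -1.1]
width: 0.0137
finger_force: 30.0
```

Run:
```python
from h import *
go(.57,-.06,-.02,96.2);print(robot.get_obs()['finger_force'])
```

```text
t 5.875 shift [-0.0018 -0.0001  0.0028] turn 0.028 j6 -1.89 pos [ 0.5682 -0.0601 -0.0172] cur 96.5 F [ 0.3  0.9 -1.1] w 0.0137
29.999842643737793
```

>>> carry_out --steps '[[[0,0,0.0015],0,1],[[0,0,0.003],0,1],[[0,0,0.003],0,0.2],[[0,0,0.003],0,-0.2],[[0,0,0.003],0,-0.2],[[0,0,-0.03],0,-0.2],[[0,0,-0.09],0,-0.2],[[0,0,-0.14],0,-0.2]]'

```text
time: 6.88
tool_pos: [0.5704, -0.0603, 0.1273]
ee_rot: [-3.141, 0.001, -3.028]
wrist_force: [1.0, -0.3, -0.7]
width: 0.0564
finger_force: 0.0
```

Run:
```python
from h import *
s=snap('wrist','w3');W=cloud(s)
m=(W[...,2]<.06)&(W[...,2]>.006)&(abs(W[...,0]-.57)<.06)&(abs(W[...,1]+.06)<.05)
P=W[m];print(np.nanmin(P,0),np.nanmax(P,0),np.median(P,0))
# dock estimate: yaw etc from top
t=load('t0');X=cloud(t);hsv=cv2.cvtColor(t['image'],cv2.COLOR_RGB2HSV)
go(.56,-.33,.13,90+27)
```

```text
[ 0.53760454 -0.0833405   0.00622649] [ 0.60614593 -0.0342711   0.04354969] [ 0.56702953 -0.05967784  0.00986322]
t 6.925 shift [ 0.0449 -0.2654  0.0065] turn -2.05 j6 -1.89 pos [ 0.5745 -0.0612  0.1359] cur 96.5 F [ 1.7 -0.6  5.1] w 0.0566
```

>>> carry_out --steps '[[[0,0,-0.03],1,-0.2],[[0,-0.03,-0.03],2,-0.2],[[0.005,-0.06,-0.03],3,-0.2],[[0.01,-0.09,-0.03],4,-0.2],[[0.016,-0.12,-0.03],5,-0.2],[[0.022,-0.15,-0.03],6,-0.2],[[0.03,-0.18,-0.03],7,-0.2],[[0.035,-0.21,-0.03],8,-0.2],[[0.04,-0.24,-0.03],9,-0.2],[[0.045,-0.266,-0.03],10,-0.2]]'

```text
time: 8.18
tool_pos: [0.5554, -0.3308, 0.1547]
ee_rot: [-3.141, -0.0, 1.504]
wrist_force: [1.1, 1.3, -0.5]
width: 0.0562
finger_force: 0.0
```

>>> carry_out --steps '[[[0,0,0],1,-0.2],[[0,0,0],2,-0.2],[[0,0,0],3,-0.2],[[0,0,0],4,-0.2],[[0,0,0],5,-0.2],[[0,0,0],5.95,-0.2],[[0,0,0],5.95,-0.2],[[0,0,0],5.95,-0.2]]'

```text
time: 9.18
tool_pos: [0.5556, -0.3297, 0.1549]
ee_rot: [-3.141, -0.0, 0.474]
wrist_force: [0.2, 0.1, 0.1]
width: 0.0565
finger_force: 0.0
```

Run:
```python
from h import *
s=snap('wrist','w4');go(.56,-.33,.15,117)
```

```text
t 9.225 shift [0.0038 0.0023 0.0049] turn 0.011 j6 0.47 pos [ 0.5556 -0.3296  0.1549] cur -62.9 F [ 0.4  0.1 -0.2] w 0.0567
```

View pics/w4.png

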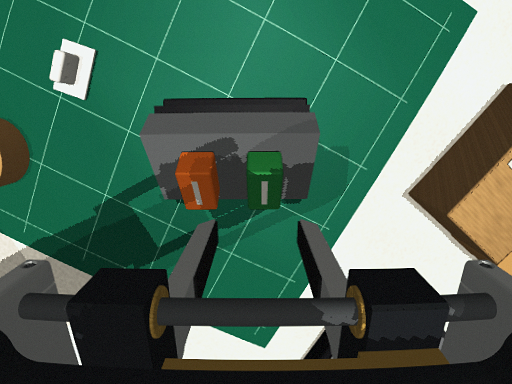

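The wrist view shows the cover flat on the mat at (72,68), the deck around (230,130–200), the green head at (264,180) and the orange head at (197,180). I'll fit the deck plane and the green head.

Run:
```python
from h import *
s=load('w4');W=cloud(s);hsv=cv2.cvtColor(s['image'],cv2.COLOR_RGB2HSV)
b=np.zeros(W.shape[:2],bool);b[118:210,140:322]=1
H,S,V=[hsv[...,i].astype(int) for i in range(3)]
dk=b&(S<40)&(V>50)&(W[...,2]>.025)
dk[150:212,172:285]=0
P=W[dk];c=P.mean(0)
for _ in range(4):
    n=np.linalg.svd(P-c,full_matrices=False)[2][2];n*=np.sign(n[2]);r=(P-c)@n;P=P[abs(r)<.003];c=P.mean(0)
print('deck n',n.round(3),'lean',np.degrees(np.arccos(n[2])).round(1),'dir',np.degrees(np.arctan2(-n[1],-n[0])).round(1),len(P),c)
yaw=np.radians(27)
for name,m in(('green',b&(H>45)&(H<75)&(S>100)&(W[...,2]>.05)),('orange',b&(H>3)&(H<18)&(S>100)&(W[...,2]>.05))):
  Q=W[m]; 
  ex=np.array([np.cos(yaw),np.sin(yaw),0]);ey=np.array([-np.sin(yaw),np.cos(yaw),0])
  zz=np.array([-np.sin(np.radians(32))*ex[0],-np.sin(np.radians(32))*ex[1],np.cos(np.radians(32))]);xx=np.cross(ey,zz)
  q=np.stack([Q@xx,Q@ey,(Q-c)@zz],1)
  top=q[q[:,2]>np.percentile(q[:,2],97)-.006]
  pc=lambda a:np.percentile(a,[.5,2,50,98,99.5],axis=0).round(4)
  print(name,len(q),'\n',pc(q),'\n top',len(top),pc(top))
  # yaw of top face
  r=cv2.minAreaRect((top[:,:2]*1000).astype(np.float32));print(r)
  mid=(xx*r[0][0]+ey*r[0][1])/1000+zz*(np.median(top[:,2])+c@zz);print('top centre',mid.round(4))
print('ex,zz',ex,zz)
```

```text
deck n [-0.325 -0.155  0.933] lean 21.1 dir 25.6 1498 [ 0.5846856  -0.28733423  0.08069098]
green 1797 
 [[ 0.3191 -0.5696  0.0051]
 [ 0.3208 -0.5691  0.0066]
 [ 0.3679 -0.5519  0.0358]
 [ 0.3747 -0.5351  0.0374]
 [ 0.3751 -0.5345  0.0377]] 
 top 1181 [[ 0.319  -0.5696  0.0316]
 [ 0.3201 -0.5691  0.0322]
 [ 0.3539 -0.5525  0.0364]
 [ 0.3742 -0.5352  0.0375]
 [ 0.3746 -0.5348  0.0378]]
((346.5406494140625, -552.34716796875), (57.02490997314453, 35.48505783081055), 0.6520081162452698)
top centre [ 0.5608 -0.3342  0.097 ]
orange 2066 
 [[ 0.3171 -0.5007  0.0045]
 [ 0.32   -0.5006  0.0062]
 [ 0.364  -0.4858  0.0358]
 [ 0.3743 -0.4658  0.0377]
 [ 0.3746 -0.4649  0.0379]] 
 top 1260 [[ 0.3169 -0.5006  0.0318]
 [ 0.3192 -0.5002  0.0323]
 [ 0.3526 -0.4848  0.0366]
 [ 0.374  -0.4658  0.0378]
 [ 0.3743 -0.4651  0.038 ]]
((345.5107116699219, -482.6672058105469), (58.02268981933594, 35.96474075317383), 0.5886678099632263)
top centre [ 0.5283 -0.2725  0.0967]
ex,zz [0.89100652 0.4539905  0.        ] [-0.47216152 -0.24057831  0.8480481 ]
```

>>> carry_out --steps '[[[0.0095,0.0064,0.04],0,-0.2],[[0.0095,0.0064,0.08],0,-0.2],[[0.0095,0.0064,0.105],0,-0.2],[[0.0095,0.0064,0.118],0,-0.2],[[0.0095,0.0064,0.118],0,-0.2],[[0.0095,0.0064,0.118],0,1],[[0.0095,0.0064,0.118],0,1],[[0.0095,0.0064,0.118],0,1],[[0.0095,0.0064,0.118],0,1]]'

```text
time: 10.35
tool_pos: [0.5677, -0.3316, 0.0387]
ee_rot: [3.139, -0.001, 0.471]
wrist_force: [0.8, 0.6, 4.7]
width: 0.0358
finger_force: 30.0
```

Run:
```python
from h import *
s=snap('wrist','w5');go(.567,-.331,.037,117);o=robot.get_obs();print(o['finger_force'],o['wrist_force'])
```

```text
t 10.4 shift [-0.0004 -0.0009  0.0017] turn 0.001 j6 0.48 pos [ 0.5677 -0.3316  0.0387] cur -63.0 F [0.  0.3 5.2] w 0.0355
29.989415109157562 [0.03357229 0.29429804 5.23578978]
```

View pics/w5.png

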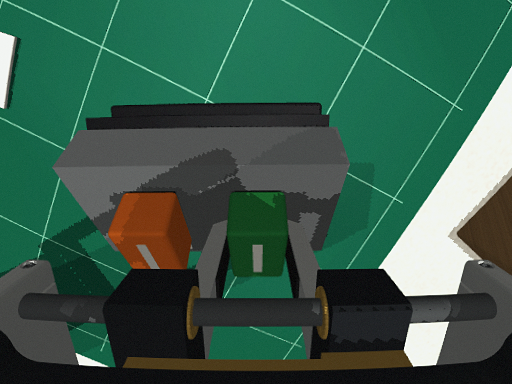

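Green is gripped at 36 mm with the orange untouched. Pulling along the bay axis.

>>> carry_out --steps '[[[-0.0026,0,-0.0042],0,1],[[-0.0053,0,-0.0085],0,1],[[-0.0106,0,-0.017],0,1],[[-0.0159,0,-0.0254],0,1],[[-0.0212,0,-0.0339],0,1],[[-0.0265,0,-0.0424],0,1],[[-0.0318,0,-0.0509],0,1],[[-0.0318,0,-0.0509],0,1]]'

```text
time: 11.4
tool_pos: [0.5385, -0.3463, 0.0892]
ee_rot: [3.14, -0.001, 0.47]
wrist_force: [0.0, 0.5, -2.4]
width: 0.0357
finger_force: 30.0
```

```bash
cat >> h.py <<'E'
def pack(s,W):
    hsv=cv2.cvtColor(s['image'],cv2.COLOR_RGB2HSV);H,S,V=[hsv[...,i].astype(int) for i in range(3)]
    o=robot.get_obs();p=o['tool_pos'];R=Ro.from_euler('xyz',o['ee_rot']).as_matrix()
    L=(W-p)@R  # tool coords
    m=(H>45)&(H<78)&(S>100)&(abs(L[...,0])<.06)&(abs(L[...,1])<.022)&(L[...,2]<.07)&(L[...,2]>-.12)&(W[...,2]>.02)
    Q=L[m];d=Q-Q.mean(0)
    # surface normals -> histogram of tilt in tool x-z plane
    X=L[2:,1:-1]-L[:-2,1:-1];Y=L[1:-1,2:]-L[1:-1,:-2];n=np.cross(X,Y);k=np.zeros(m.shape,np.uint8);k[m]=1
    k=cv2.erode(k,np.ones((5,5)))[1:-1,1:-1]>0
    a=np.degrees(np.arctan2(n[k][:,0],-n[k][:,2]));a=(a+90)%180-90
    print('n',m.sum(),'L range',np.nanmin(Q,0).round(4),np.nanmax(Q,0).round(4));print(np.histogram(a,np.arange(-90,91,10))[0])
    return Q,a,n[k],L[1:-1,1:-1][k]
E
python3 - <<'E'
from h import *
s=snap('wrist','w6');W=cloud(s);pack(s,W);go(.42,-.13,.09,117);print(robot.get_obs()['finger_force'])
E
```

```text
n 4519 L range [-0.0305 -0.0208 -0.106 ] [ 0.0427  0.0177 -0.0237]
[ 12   0   0   0 154 539 367 197 159 123 131 161 174 230 289 335 368 199]
t 11.45 shift [-0.0077 -0.2461 -0.0017] turn -0.003 j6 0.44 pos [ 0.5385 -0.3459  0.0885] cur -63.0 F [-0.4  1.  -1.8] w 0.0358
29.986002445220947
```

View pics/w6.png

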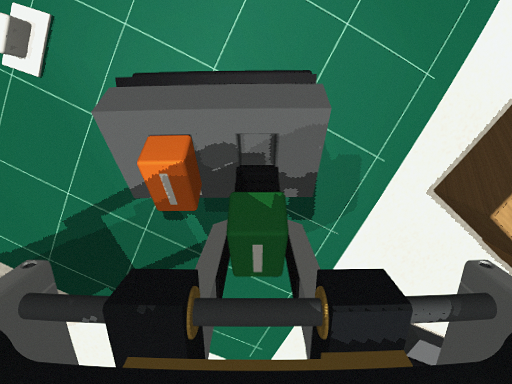

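The green pack is out, still leaning, with its shank clear of the bay at (257,150) and the orange seated at (170,170). I'll bring it in front of the dock and stand it upright on the mat.

>>> carry_out --steps '[[[-0.05,0,-0.02],0,1],[[-0.1,0,-0.02],0,1],[[-0.14,0,0.01],0,1],[[-0.14,0,0.04],0,1],[[-0.14,0,0.06],0,1],[[-0.14,0,0.07],0,1],[[-0.14,0,0.074],0,1],[[-0.14,0,0.077],0,1],[[-0.14,0,0.077],0,1]]'

```text
time: 12.58
tool_pos: [0.4143, -0.4093, 0.0116]
ee_rot: [3.141, -0.0, 0.472]
wrist_force: [0.3, -0.3, -2.3]
width: 0.0359
finger_force: 30.0
```

>>> carry_out --steps '[[[0,0,0.002],0,1],[[0.003,0,0.003],0,1],[[0.007,0,0.0035],0,1],[[0.011,0,0.0035],0,1]]'

```text
time: 13.08
tool_pos: [0.4237, -0.4065, 0.01]
ee_rot: [3.137, 0.002, 0.471]
wrist_force: [-3.5, -0.9, 5.0]
width: 0.0357
finger_force: 30.0
```

Run:
```python
from h import *
s=snap('wrist','w7');W=cloud(s);Q,a,n,P=pack(s,W)
hsv=cv2.cvtColor(s['image'],cv2.COLOR_RGB2HSV)
```

```text
n 4527 L range [-0.033  -0.0212 -0.106 ] [ 0.0438  0.018  -0.0147]
[ 11   0   0   0 180 559 366 187 135 130 107 135 162 220 258 318 315 165]
```

>>> carry_out --steps '[[[0.004,0,0.001],0,1],[[0.008,0,0.001],0,1],[[0.012,0,0.001],0,1],[[0.016,0,0.001],0,1]]'

```text
time: 13.62
tool_pos: [0.4379, -0.4001, 0.01]
ee_rot: [3.135, 0.003, 0.471]
wrist_force: [-4.2, -3.0, 8.0]
width: 0.0356
finger_force: 30.0
```

```bash
cat >> h.py <<'E'
def tilt(f):
    s=snap('wrist',f);W=cloud(s);Q,a,n,P=pack(s,W)
    # two-plane fit in tool x-z by RANSAC on profile
    rng=np.random.default_rng(0);X=Q[:,[0,2]];
    for k in range(2):
        best=(0,)
        for _ in range(400):
            i,j=rng.choice(len(X),2);d=X[j]-X[i];l=np.hypot(*d)
            if l<.015:continue
            nn=np.array([-d[1],d[0]])/l;inl=abs((X-X[i])@nn)<.0012
            if inl.sum()>best[0]:best=(inl.sum(),inl)
        Y=X[best[1]];v=np.linalg.svd(Y-Y.mean(0),full_matrices=False)[2][0]
        print('line',best[0],'slope deg (atan up/x)',np.degrees(np.arctan(-v[1]/v[0])).round(1),'ends',Y[Y[:,0].argmin()].round(4),Y[Y[:,0].argmax()].round(4));X=X[~best[1]]
E
python3 - <<'E'
from h import *
tilt('w8')
E
```

```text
n 4537 L range [-0.0329 -0.0211 -0.1028] [ 0.0438  0.0174 -0.0142]
[ 21   0   0   0 196 557 386 181 160 146 122 144 142 218 282 342 340 178]
line 2366 slope deg (atan up/x) -57.5 ends [ 0.003  -0.0896] [ 0.0322 -0.047 ]
line 1925 slope deg (atan up/x) 31.5 ends [-0.0329 -0.0417] [ 0.0143 -0.0712]
```

>>> carry_out --steps '[[[0.0,0,0.004],0,1],[[0.004,0,0.005],0,1],[[0.008,0,0.005],0,1],[[0.012,0,0.005],0,1]]'

```text
time: 14.18
tool_pos: [0.4494, -0.3943, 0.0074]
ee_rot: [3.134, 0.001, 0.471]
wrist_force: [-4.7, 0.8, 14.3]
width: 0.0357
finger_force: 30.0
```

Run:
```python
from h import *
tilt('w9')
```

```text
n 4811 L range [-0.037  -0.0201 -0.1031] [ 0.0349  0.02   -0.0165]
[ 38   0   0   0  81 495 512 322 196 196 176 129 147 180 246 301 406 289]
line 2565 slope deg (atan up/x) 23.3 ends [-0.0367 -0.0493] [ 0.0163 -0.0725]
line 2002 slope deg (atan up/x) -66.6 ends [ 0.0149 -0.0709] [ 0.0281 -0.0462]
```

>>> carry_out --steps '[[[0.004,0,0.002],0,1],[[0.008,0,0.003],0,1],[[0.012,0,0.004],0,1],[[0.016,0,0.005],0,1]]'

```text
time: 14.72
tool_pos: [0.4644, -0.3866, 0.0013]
ee_rot: [3.134, -0.0, 0.471]
wrist_force: [-2.3, 0.3, 10.2]
width: 0.0359
finger_force: 30.0
```

Run:
```python
from h import *
tilt('w10')
```

```text
n 4882 L range [-0.0356 -0.0213 -0.1026] [ 0.0218  0.0181 -0.0197]
[137   0   0   0  28 227 445 441 350 253 187 179 134 139 160 210 320 396]
line 3117 slope deg (atan up/x) 9.7 ends [-0.0354 -0.062 ] [ 0.0169 -0.0712]
line 1472 slope deg (atan up/x) -79.9 ends [ 0.0152 -0.07  ] [ 0.0218 -0.0438]
```

>>> carry_out --steps '[[[0.003,0,0.002],0,1],[[0.006,0,0.004],0,1],[[0.006,0,0.005],0,1],[[0.006,0,0.005],0,1]]'

```text
time: 15.28
tool_pos: [0.4715, -0.3831, -0.0033]
ee_rot: [3.134, -0.004, 0.472]
wrist_force: [-0.4, 2.7, 12.2]
width: 0.036
finger_force: 30.0
```

Run:
```python
from h import *
tilt('w11')
```

```text
n 4651 L range [-0.0305 -0.0201 -0.1043] [ 0.0196  0.0179 -0.0393]
[294   1   0   0  21 172 403 399 323 288 220 183 176 138 156 163 205 425]
line 3184 slope deg (atan up/x) 2.4 ends [-0.03   -0.0682] [ 0.0179 -0.0705]
line 1180 slope deg (atan up/x) -86.8 ends [ 0.0161 -0.0694] [ 0.0196 -0.0458]
```

>>> carry_out --steps '[[[0.001,0,0.003],0,1],[[0.001,0,0.003],0,1],[[0.001,0,0.0],0,0.2],[[0.001,0,-0.005],0,0.1],[[0.0,0,-0.005],0,0.1],[[-0.005,0,-0.005],0,0.1],[[-0.005,0,-0.005],0,0.1]]'

```text
time: 16.2
tool_pos: [0.463, -0.3836, -0.0042]
ee_rot: [-3.14, 0.0, 0.471]
wrist_force: [-0.5, 0.8, -0.3]
width: 0.0423
finger_force: 0.0
```

Run:
```python
from h import *
tilt('w12');go(.5935,.2178,.1,96.4)
```

```text
n 5333 L range [-0.0295 -0.022  -0.0978] [ 0.0286  0.0209 -0.0376]
[305   0   0   0  34 266 440 472 387 337 276 265 218 215 184 167 140 319]
line 4013 slope deg (atan up/x) -0.1 ends [-0.029  -0.0687] [ 0.028  -0.0689]
line 927 slope deg (atan up/x) -89.4 ends [ 0.0258 -0.071 ] [ 0.0286 -0.0508]
t 16.25 shift [ 0.3888 -0.477  -0.1037] turn 2.057 j6 0.31 pos [ 0.4632 -0.3836 -0.0041] cur -63.0 F [ 0.  -0.6 -0.1] w 0.0422
```

>>> carry_out --steps '[[[0,0,-0.004],0,0.1],[[0,0,-0.004],0,1],[[0,0,-0.004],0,1],[[0,0,-0.004],0,1],[[0,0,-0.06],0,1],[[0,0,-0.115],0,1],[[0,0,-0.15],0,1],[[0,0,-0.15],0,1]]'

```text
time: 17.25
tool_pos: [0.4649, -0.3845, 0.1493]
ee_rot: [3.137, -0.002, 0.472]
wrist_force: [0.6, -0.2, -2.6]
width: 0.0354
finger_force: 30.0
```

Run:
```python
from h import *
tilt('w13');go(.5935,.2178,.15,96.4);print(robot.get_obs()['finger_force'])
```

```text
n 4987 L range [-0.0296 -0.0185 -0.106 ] [ 0.0284  0.019  -0.0099]
[224   0   0   1  20 220 407 462 391 337 301 229 201 177 157 133 127 268]
line 3797 slope deg (atan up/x) -0.1 ends [-0.0293 -0.0665] [ 0.028  -0.0671]
line 820 slope deg (atan up/x) -89.5 ends [ 0.0263 -0.0658] [ 0.0284 -0.0591]
t 17.3 shift [ 0.3886 -0.4767 -0.0037] turn 2.061 j6 0.31 pos [ 0.4637 -0.3834  0.1461] cur -63.0 F [ 0.1 -0.  -2.4] w 0.0358
29.952000081539154
```

>>> carry_out --steps '[[[0.035,-0.043,-0.004],0.5,1],[[0.073,-0.09,-0.004],1,1],[[0.112,-0.137,-0.004],1.5,1],[[0.15,-0.184,-0.004],2.06,1],[[0.188,-0.231,-0.004],2.06,1],[[0.226,-0.278,-0.004],2.06,1],[[0.264,-0.325,-0.004],2.06,1],[[0.302,-0.371,-0.004],2.06,1],[[0.34,-0.417,-0.004],2.06,1],[[0.37,-0.453,-0.004],2.06,1]]'

```text
time: 18.55
tool_pos: [0.5856, 0.1901, 0.1456]
ee_rot: [3.141, 0.008, 0.113]
wrist_force: [1.1, -1.3, -1.8]
width: 0.0355
finger_force: 30.0
```

Run:
```python
from h import *
go(.5935,.2178,.085,96.3)
```

```text
t 18.55 shift [ 0.0115 -0.0267  0.0605] turn 0.019 j6 1.68 pos [0.5856 0.1901 0.1456] cur -83.5 F [ 1.1 -1.3 -1.8] w 0.0355
```

>>> carry_out --steps '[[[0.005,-0.015,0],0.02,1],[[0.009,-0.028,0.02],0.02,1],[[0.009,-0.028,0.04],0.02,1],[[0.009,-0.028,0.04],0.02,1],[[0.009,-0.028,0.04],0.02,1]]'

```text
time: 19.18
tool_pos: [0.5934, 0.2158, 0.11]
ee_rot: [3.141, 0.001, 0.107]
wrist_force: [0.7, -0.4, -2.8]
width: 0.0361
finger_force: 30.0
```

Run:
```python
from h import *
tilt('w14');s=load('w14');W=cloud(s)
hsv=cv2.cvtColor(s['image'],cv2.COLOR_RGB2HSV)
m=(hsv[...,0]>100)&(hsv[...,0]<125)&(hsv[...,1]>120)&(W[...,2]>.06)&(W[...,2]<.08)
P=W[m];r=cv2.minAreaRect(P[:,:2].astype(np.float32)*1000);print(m.sum(),r)
go(.5935,.2178,.075,96.3)
```

```text
n 4949 L range [-0.0304 -0.0199 -0.1046] [ 0.0271  0.018  -0.0049]
[260   0   0   0  28 192 428 386 371 306 240 196 209 189 153 138 126 303]
line 3756 slope deg (atan up/x) -0.3 ends [-0.0304 -0.0627] [ 0.0271 -0.0621]
line 819 slope deg (atan up/x) -89.6 ends [ 0.0249 -0.0611] [ 0.0271 -0.0549]
10356 ((620.4869384765625, 124.51517486572266), (172.7503204345703, 334.899658203125), 25.36210823059082)
t 19.225 shift [-0.0003 -0.0018  0.0359] turn -0.017 j6 1.72 pos [0.5939 0.216  0.1109] cur -83.9 F [-0.   0.4 -2.1] w 0.0356
```

View pics/w14.png

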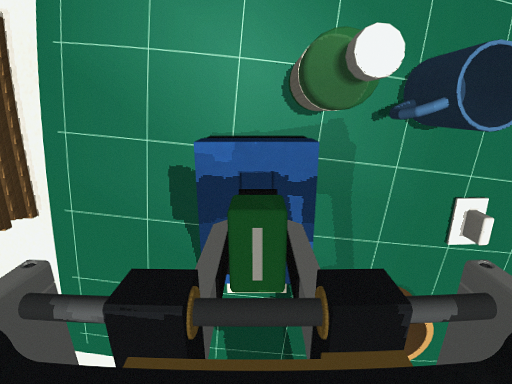

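The bay's +x wall shows just ahead of the pack at (258,180), between the printer edges at columns 195 and 318. The pack is aligned, so I'll lower it into the mouth.

>>> carry_out --steps '[[[0.001,-0.002,0.015],0,1],[[0.001,-0.002,0.03],0,1],[[0.001,-0.002,0.038],0,1],[[0.001,-0.002,0.044],0,1],[[0.001,-0.002,0.048],0,1],[[0.001,-0.002,0.05],0,1]]'

```text
time: 19.98
tool_pos: [0.5948, 0.2185, 0.0665]
ee_rot: [3.141, -0.003, 0.108]
wrist_force: [-8.9, -4.0, 20.0]
width: 0.0356
finger_force: 30.0
```

Run:
```python
from h import *
tilt('w15');go(.5945,.2178,.06,96.3)
```

```text
n 4968 L range [-0.0312 -0.0198 -0.1003] [ 0.0274  0.0175 -0.0057]
[286   0   0   0  22 197 378 461 379 336 257 252 191 184 160 154 119 283]
line 3843 slope deg (atan up/x) -1.1 ends [-0.0303 -0.0641] [ 0.0269 -0.063 ]
line 783 slope deg (atan up/x) 89.7 ends [ 0.0248 -0.0625] [ 0.0272 -0.0603]
t 20.025 shift [-0.0004  0.0007  0.0065] turn -0.009 j6 1.73 pos [0.5948 0.2185 0.0665] cur -83.8 F [-7.2 -3.7 15.1] w 0.036
```

>>> carry_out --steps '[[[0,0,-0.006],0,1],[[-0.002,0.001,-0.006],0,1],[[-0.002,0.001,-0.001],0,1],[[-0.002,0.001,0.003],0,1],[[-0.002,0.001,0.003],0,1]]'

```text
time: 20.65
tool_pos: [0.5977, 0.2183, 0.0635]
ee_rot: [-3.141, -0.014, 0.108]
wrist_force: [3.2, -0.1, 12.3]
width: 0.0362
finger_force: 30.0
```

>>> carry_out --steps '[[[0,0,0],0,1],[[0,0,0],0,1]]'

```text
time: 20.9
tool_pos: [0.5977, 0.2183, 0.0635]
ee_rot: [-3.141, -0.014, 0.108]
wrist_force: [3.1, 0.6, 14.2]
width: 0.0361
finger_force: 30.0
```

Run:
```python
from h import *
tilt('w16');go(.5945,.2178,.06,96.3)
s=load('w16');W=cloud(s);p=[]
for v in range(120,250,6):print(v,W[v,258].round(4),W[v,225].round(4))
cv2.imwrite('pics/w16c.png',cv2.resize(s['image'][110:310,150:370,::-1],(660,600)))
```

```text
n 4997 L range [-0.0292 -0.0202 -0.1039] [ 0.0278  0.0172 -0.0076]
[317   0   0   0  28 174 358 444 409 371 293 245 255 212 182 178 126  89]
line 4025 slope deg (atan up/x) -5.3 ends [-0.0288 -0.0673] [ 0.0278 -0.0621]
line 632 slope deg (atan up/x) 85.7 ends [ 0.0244 -0.0339] [ 0.0277 -0.06  ]
t 20.95 shift [-0.0033  0.0001  0.0034] turn -0.014 j6 1.73 pos [0.5977 0.2183 0.0635] cur -83.8 F [ 3.2 -1.7 13.7] w 0.0358
120 [0.6721 0.2265 0.0017] [0.6687 0.2587 0.0024]
126 [0.6663 0.2259 0.0014] [0.6629 0.2584 0.0009]
132 [0.6605 0.2253 0.0011] [0.6571 0.2578 0.0019]
138 [0.6547 0.2246 0.0016] [0.6512 0.2574 0.0014]
144 [0.6488 0.224  0.0014] [0.6452 0.2569 0.0011]
150 [0.6486 0.2241 0.0505] [0.6456 0.2514 0.0498]
156 [0.6465 0.2239 0.0709] [0.6438 0.2489 0.0707]
162 [0.6419 0.2234 0.0706] [0.6394 0.2485 0.0715]
168 [0.6375 0.2229 0.0716] [0.6349 0.248  0.0723]
174 [0.6329 0.2224 0.0719] [0.6299 0.2478 0.0708]
180 [0.6283 0.2219 0.0725] [0.6253 0.2474 0.0713]
186 [0.6234 0.2214 0.0718] [0.6207 0.2469 0.0723]
192 [0.6092 0.2198 0.0379] [0.6154 0.2467 0.0706]
198 [0.6228 0.2214 0.1023] [0.6107 0.2463 0.0712]
204 [0.6235 0.2215 0.1176] [0.6058 0.2459 0.0715]
210 [0.6228 0.2215 0.1266] [0.6005 0.2455 0.0708]
216 [0.6199 0.2212 0.1288] [0.5956 0.2451 0.0714]
222 [0.6155 0.2207 0.1272] [0.6043 0.242  0.105 ]
228 [0.6122 0.2203 0.1285] [0.6034 0.241  0.1131]
234 [0.6087 0.2199 0.1291] [0.6039 0.2398 0.1234]
240 [0.6046 0.2195 0.1286] [0.6028 0.2391 0.1294]
246 [0.6014 0.2191 0.1301] [0.6028 0.2382 0.1371]
```

View pics/w16c.png

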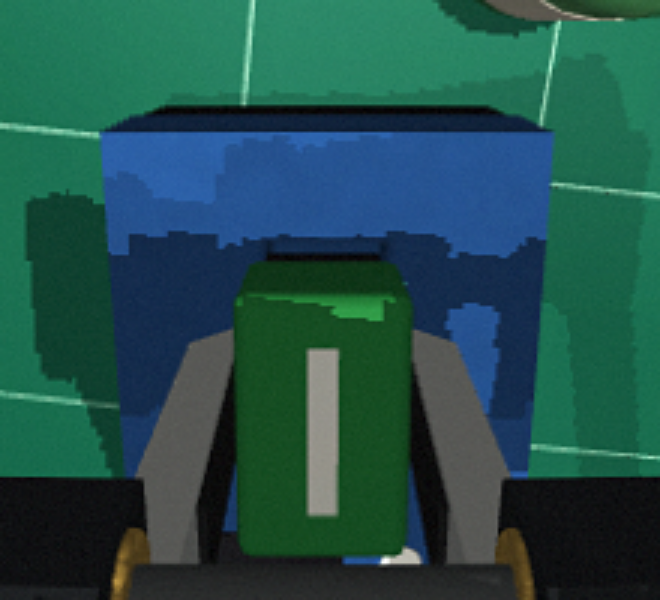

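>>> carry_out --steps '[[[0,0,-0.003],0,1],[[0,0,-0.005],0,1],[[0,0,-0.005],0,1]]'

```text
time: 21.32
tool_pos: [0.5971, 0.2181, 0.0638]
ee_rot: [-3.141, -0.01, 0.108]
wrist_force: [6.9, 0.8, 0.1]
width: 0.0359
finger_force: 30.0
```

Run:
```python
from h import *
tilt('w17');go(.5945,.2178,.06,96.3);o=robot.get_obs();print(o['wrist_torque'],o['joint_positions'],o['ee_rot'])
```

```text
n 5015 L range [-0.0292 -0.0202 -0.1052] [0.0515 0.0191 0.0389]
[339   1   0   0  25 188 378 444 397 377 309 258 245 223 178 174 155 108]
line 4012 slope deg (atan up/x) -4.9 ends [-0.029 -0.067] [ 0.0278 -0.0623]
line 621 slope deg (atan up/x) 85.9 ends [ 0.0246 -0.0344] [ 0.0278 -0.0603]
t 21.375 shift [-0.0026  0.0001  0.0038] turn -0.013 j6 1.72 pos [0.5971 0.2181 0.0638] cur -83.8 F [ 7.2  1.2 -1. ] w 0.036
[ 0.21061432 -1.44712156 -0.08573684] [ 2.61689214e-01  3.07664574e-01  1.32053124e+00 -9.09980106e-04
  1.50301638e+00  1.72490446e+00] [-3.14089698 -0.01039686  0.10763438]
```

The picture shows the pack leaning a few degrees towards +x, caught at the mouth of the bay (bay wall visible at (325,247)). I'll lift it out, square it on the mat beside the printer, and measure the now-uncovered bay.

>>> carry_out --steps '[[[0.004,0,-0.01],0,1],[[0.004,0,-0.03],0,1],[[0.004,0,-0.06],0,1],[[0.004,-0.05,-0.06],0,1],[[0.004,-0.1,-0.06],0,1],[[0.004,-0.15,-0.06],0,1],[[0.004,-0.15,-0.06],0,1],[[0.004,-0.15,-0.06],0,1]]'

```text
time: 22.38
tool_pos: [0.5797, 0.3667, 0.1213]
ee_rot: [3.14, 0.002, 0.109]
wrist_force: [0.9, -1.0, -2.0]
width: 0.0356
finger_force: 30.0
```

Run:
```python
from h import *
tilt('w18');go(.58,.37,.0,96.3)
for f,k in(('w18','wrist'),('t18','top'),('s18','scene')):
    s=load(f) if k=='wrist' else snap(k,f)
    W=cloud(s)
    ex=np.array([np.cos(np.radians(6.2)),np.sin(np.radians(6.2)),0]);ey=np.array([-ex[1],ex[0],0])
    c=np.array([.5937,.218,0]);A=(W-c)@ex;B=(W-c)@ey;Z=W[...,2]
    near=(abs(A)<.1)&(abs(B)<.08)
    top=near&(Z>.066)&(Z<.079);hole=near&(Z<.064)&(abs(A)<.05)&(abs(B)<.03)
    print(k,'hole n',hole.sum(),'A',np.percentile(A[hole],[1,50,99]).round(4) if hole.sum() else '','B',np.percentile(B[hole],[1,50,99]).round(4) if hole.sum() else '','top A',np.percentile(A[top],[.5,99.5]).round(4),'B',np.percentile(B[top],[.5,99.5]).round(4))
    # row/col gap: top points in strip
    for nm,U,V in(('A',A,B),('B',B,A)):
        st=top&(abs(V)<.010);u=np.sort(U[st]);
        if len(u)>5:
            g=np.diff(u);i=np.argmax(g);print(' strip gap',nm,u[i].round(4),u[i+1].round(4))
s=load('w18');cv2.imwrite('pics/w18.png',s['image'][:,:,::-1])
```

```text
n 5037 L range [-0.0298 -0.0204 -0.0993] [ 0.0277  0.0175 -0.0059]
[337   0   0   0  21 170 356 387 402 372 291 245 232 227 183 135 118 109]
line 3996 slope deg (atan up/x) -4.8 ends [-0.0292 -0.0666] [ 0.0276 -0.0619]
line 628 slope deg (atan up/x) 86.1 ends [ 0.0242 -0.0336] [ 0.0277 -0.0603]
t 22.425 shift [ 0.0005 -0.004   0.1216] turn -0.014 j6 1.94 pos [0.5801 0.3661 0.1217] cur -83.8 F [-0.7 -0.7 -3.4] w 0.0357
wrist hole n 1193 A [-0.0265 -0.0047  0.0219] B [-0.0173 -0.0148  0.0056] top A [-0.0928  0.0932] B [-0.0574  0.0573]
 strip gap A -0.0249 0.0267
 strip gap B -0.0152 0.0152
top hole n 157 A [-0.0205  0.0051  0.027 ] B [-0.0149  0.0007  0.0165] top A [-0.0946  0.0843] B [-0.0593  0.0574]
 strip gap A -0.0259 0.025
 strip gap B -0.0165 0.0163
scene hole n 43 A [-0.0292 -0.0101  0.0114] B [-0.0236 -0.019  -0.0002] top A [-0.0918  0.0859] B [-0.0611  0.0588]
 strip gap A -0.0151 0.0272
 strip gap B -0.0146 0.0109
```

>>> carry_out --steps '[[[0,-0.004,0.05],0,1],[[0,-0.004,0.095],0,1],[[0,-0.004,0.115],0,1],[[0,-0.004,0.122],0,1],[[0,-0.004,0.126],0,1],[[0,-0.004,0.128],0,1],[[0,-0.004,0.128],0,1]]'

```text
time: 23.4
tool_pos: [0.582, 0.3719, 0.0011]
ee_rot: [-3.139, -0.006, 0.108]
wrist_force: [-4.0, -2.8, 8.7]
width: 0.0358
finger_force: 30.0
```

Run:
```python
from h import *
tilt('w19');go(.58,.37,.0,96.3)
```

```text
n 5041 L range [-0.0294 -0.0202 -0.1053] [ 0.0279  0.0179 -0.0331]
[309   0   0   0  27 185 371 397 390 331 301 274 245 183 187 173 134 103]
line 3986 slope deg (atan up/x) -4.8 ends [-0.029  -0.0669] [ 0.0279 -0.0623]
line 634 slope deg (atan up/x) 86.1 ends [ 0.0247 -0.0347] [ 0.0278 -0.0604]
t 23.45 shift [-0.0022  0.0017  0.0011] turn -0.012 j6 1.95 pos [0.582  0.3719 0.0011] cur -83.8 F [-4.1 -3.   9.2] w 0.0357
```

>>> carry_out --steps '[[[0,0,-0.004],0,1],[[0,0,-0.005],0,0.2],[[0,0,-0.006],0,0.1],[[0,0,-0.006],0,0.1],[[0,0,-0.006],0,0.1]]'

```text
time: 24.08
tool_pos: [0.5798, 0.3712, 0.0002]
ee_rot: [3.142, 0.0, 0.108]
wrist_force: [-0.6, 0.7, -0.2]
width: 0.0424
finger_force: 0.0
```

Run:
```python
from h import *
tilt('w20');go(.58,.37,.0,96.3)
```

```text
n 5006 L range [-0.0325 -0.022  -0.1039] [ 0.0256  0.0207 -0.0345]
[285   0   0   0  29 216 425 472 395 339 284 245 234 177 164 169 149 308]
line 3769 slope deg (atan up/x) -0.1 ends [-0.0319 -0.0642] [ 0.0252 -0.065 ]
line 892 slope deg (atan up/x) -89.3 ends [ 0.0231 -0.0629] [ 0.0256 -0.0419]
t 24.125 shift [0.0002 0.0012 0.0002] turn -0.01 j6 1.95 pos [5.797e-01 3.712e-01 2.000e-04] cur -83.8 F [-0.6 -0.2 -0. ] w 0.0419
```

>>> carry_out --steps '[[[-0.003,0,0],0,0.1],[[-0.003,0,0],0,1],[[-0.003,0,0],0,1],[[-0.003,0,0],0,1],[[-0.003,0,-0.06],0,1],[[-0.003,0,-0.11],0,1],[[0.003,0.05,-0.11],0,1],[[0.01,0.1,-0.11],0,1],[[0.0,0.153,-0.11],0,1],[[0.0,0.153,-0.11],0,1]]'

```text
time: 25.38
tool_pos: [0.5963, 0.215, 0.1099]
ee_rot: [3.14, 0.001, 0.103]
wrist_force: [0.2, 0.4, -2.4]
width: 0.0359
finger_force: 30.0
```

>>> carry_out --steps '[[[0,0,0.02],0,1],[[0,0,0.025],0,1],[[0,0,0.025],0,1]]'

```text
time: 25.75
tool_pos: [0.5958, 0.2198, 0.0847]
ee_rot: [3.142, 0.002, 0.109]
wrist_force: [-0.2, 0.4, -2.5]
width: 0.0358
finger_force: 30.0
```

Run:
```python
from h import *
tilt('w21');go(.5946,.2181,.07,96.2)
s=load('w21');W=cloud(s);o=robot.get_obs();R=Ro.from_euler('xyz',o['ee_rot']).as_matrix();L=(W-o['tool_pos'])@R
hsv=cv2.cvtColor(s['image'],cv2.COLOR_RGB2HSV)
top=(hsv[...,0]>45)&(hsv[...,0]<78)&(hsv[...,1]>100)&(L[...,2]<-.058)&(L[...,2]>-.072)&(abs(L[...,0])<.05)&(abs(L[...,1])<.03)
print('head top x',np.percentile(L[top][:,0],[1,99]),'y',np.percentile(L[top][:,1],[1,99]),'z',np.median(L[top][:,2]))
ex=np.array([np.cos(np.radians(6.2)),np.sin(np.radians(6.2)),0]);ey=np.array([-ex[1],ex[0],0]);c=np.array([.5937,.218,0])
A=(W-c)@ex;B=(W-c)@ey;Z=W[...,2];t=(Z>.066)&(Z<.077)&(abs(A)<.1)&(abs(B)<.07)
print('printer +x edge (expect .055)',np.percentile(A[t],99.5),'B',np.percentile(B[t],[.5,99.5]))
st=t&(abs(B)<.008)&(A>0);print('rim (expect .026-.0275)',A[st].min())
```

```text
n 5042 L range [-0.0295 -0.02   -0.1031] [0.0525 0.0171 0.0593]
[261   0   0   0  31 217 372 478 354 323 266 253 216 169 157 126 142 296]
line 3849 slope deg (atan up/x) -0.1 ends [-0.0293 -0.0633] [ 0.0283 -0.0639]
line 873 slope deg (atan up/x) -89.3 ends [ 0.0259 -0.0623] [ 0.0287 -0.0519]
t 25.8 shift [-0.0019  0.0015  0.0154] turn 0.005 j6 1.73 pos [0.5963 0.2198 0.0854] cur -83.7 F [ 0.3  0.7 -2.2] w 0.0359
head top x [-0.02846756  0.02791611] y [-0.01849323  0.01635922] z -0.06436716598772946
printer +x edge (expect .055) 0.08939941220488738 B [-0.05718462  0.05678136]
rim (expect .026-.0275) 0.026632328673417055
```

>>> carry_out --steps '[[[-0.0017,0.0026,0],0,1],[[-0.0017,0.0026,0.005],0,1],[[-0.0017,0.0026,0.01],0,1],[[-0.0017,0.0026,0.014],0,1],[[-0.0017,0.0026,0.017],0,1],[[-0.0017,0.0026,0.02],0,1]]'

```text
time: 26.55
tool_pos: [0.5949, 0.2163, 0.0652]
ee_rot: [-3.142, 0.0, 0.108]
wrist_force: [0.1, -0.3, -3.2]
width: 0.0359
finger_force: 30.0
```

>>> carry_out --steps '[[[0,0,0.003],0,1],[[0,0,0.006],0,1],[[0,0,0.009],0,1],[[0,0,0.009],0,1]]'

```text
time: 27.05
tool_pos: [0.5947, 0.2163, 0.0561]
ee_rot: [3.142, 0.001, 0.108]
wrist_force: [0.9, 0.3, -3.2]
width: 0.0354
finger_force: 30.0
```

>>> carry_out --steps '[[[0,0,0.004],0,1],[[0,0,0.008],0,1],[[0,0,0.011],0,1],[[0,0,0.014],0,1],[[0,0,0.016],0,1],[[0,0,0.018],0,1],[[0,0,0.018],0,1]]'

```text
time: 27.92
tool_pos: [0.5949, 0.2163, 0.0403]
ee_rot: [3.141, -0.001, 0.108]
wrist_force: [-3.2, -1.6, 6.7]
width: 0.0361
finger_force: 30.0
```

Run:
```python
from h import *
tilt('w22');go(.5946,.2165,.04,96.2)
```

```text
n 4987 L range [-0.0293 -0.0199 -0.0677] [ 0.0288  0.0172 -0.0353]
[251   0   0   0  34 201 416 454 382 322 284 205 201 171 178 126 104 322]
line 3862 slope deg (atan up/x) -0.2 ends [-0.0288 -0.0641] [ 0.0287 -0.0645]
line 820 slope deg (atan up/x) -89.3 ends [ 0.0263 -0.0631] [ 0.0288 -0.0577]
t 27.975 shift [-0.0003 -0.0003  0.0003] turn 0.0 j6 1.72 pos [0.5949 0.2163 0.0403] cur -83.8 F [-3.7 -0.1  5.1] w 0.0357
```

>>> carry_out --steps '[[[0,0,0.002],0,1],[[0,0,0.004],0,1],[[0,0,0.006],0,1],[[0,0,0.006],0,1]]'

```text
time: 28.48
tool_pos: [0.5952, 0.2164, 0.0401]
ee_rot: [-3.142, -0.003, 0.109]
wrist_force: [-11.9, -3.1, 23.2]
width: 0.0359
finger_force: 30.0
```

It does not move under 23 N, so it is home. Releasing and lifting clear.

>>> carry_out --steps '[[[0,0,-0.006],0,1],[[0,0,-0.006],0,0],[[0,0,-0.006],0,-0.2],[[0,0,-0.006],0,-0.2],[[0,0,-0.05],0,-0.2],[[0,0,-0.1],0,-0.2],[[0,0,-0.14],0,-0.2],[[0,0,-0.14],0,-0.2]]'

```text
time: 29.48
tool_pos: [0.5974, 0.217, 0.1772]
ee_rot: [-3.14, -0.009, 0.108]
wrist_force: [-0.5, 0.1, -0.2]
width: 0.0566
finger_force: 0.0
```

Run:
```python
from h import *
s=snap('wrist','w23');t=snap('top','t23');W=cloud(s);hsv=cv2.cvtColor(s['image'],cv2.COLOR_RGB2HSV)
near=(abs(W[...,0]-.594)<.045)&(abs(W[...,1]-.218)<.035)
g=near&(hsv[...,0]>45)&(hsv[...,0]<78)&(hsv[...,1]>100)&(W[...,2]>.09)
P=W[g];c=P.mean(0);T=P[P[:,2]>.098];n=np.linalg.svd(T-T.mean(0),full_matrices=False)[2][2];print('top',np.median(T,0).round(4),'normal',n.round(3))
p=near&(W[...,2]>.066)&(W[...,2]<.077);print('printer top',np.median(W[p][:,2]))
X=cloud(t)
for nm,(x,y),(zl,zh) in(('bottle',(.709,.166),(.1,.2)),('mug',(.711,.032),(.07,.1)),('tape',(.419,.017),(.03,.07))):
    for Y in(cloud(load('t0')),X):
        m=(np.hypot(Y[...,0]-x,Y[...,1]-y)<.07)&(Y[...,2]>zl)&(Y[...,2]<zh);print(nm,np.median(Y[m],0).round(4),m.sum())
cv2.imwrite('pics/end.png',cv2.resize(np.hstack([s['image'],t['image']])[:,:,::-1],(800,300)))
```

```text
top [0.5977 0.2181 0.1055] normal [ 0.084 -0.996 -0.003]
printer top 0.07164901189727553
bottle [0.7042 0.1658 0.1247] 290
bottle [0.7129 0.1426 0.1158] 28
mug [0.7095 0.0344 0.0879] 196
mug [0.714  0.0329 0.0875] 192
tape [0.4202 0.0144 0.0505] 298
tape [0.4202 0.0146 0.0505] 302
```

View pics/end.png

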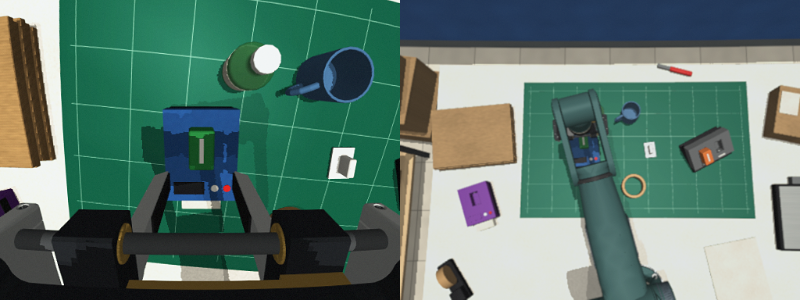

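The end picture shows the pack flush in the printer at (200,150), with its head top 33.9 mm above the printer's top. The cover lies flat at (342,163) and the orange pack is in the dock. The mug and tape have not moved. The arm hides the bottle from the top camera, but the wrist view shows it standing at (252,65).

```bash
python3 -c "
from bench import robot
print(robot.close_job())"
```

```text
the job is handed in; nothing more can be done
None
```

The job is handed in: the cover lies flat on the mat, the green pack is seated flush in the printer's bay, the orange pack is still in the dock, and the bottle, mug and tape were not knocked (the bottle was only seen standing, not re-measured).

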